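# Release a ratchet bench clamp and push its jaw back

## Task

The finned heat sink in one of the two bench clamps is finished and must be freed. With a fingertip press down the release paddle on that clamp's sliding jaw, push the jaw with the paddle held down all the way back along its bed to the end stop, then let the paddle spring up and draw clear. Leave the heat sink lying where it is, the other clamp shut on its round transformer can, and everything else on the bench where it stands.

Things in the scene. Friction and masses are not known exactly. Their poses are not given: they have to be found in the camera images.
- sink_clamp: Clamp with the heat sink: low bench clamp bolted down: aluminium bed 380 long, 64 wide, upper face 22 above the table, toothed rack along its middle. Origin: on the table under the middle of the bed. Its x axis runs along the bed from the end stop (-x end, towards the robot) to the fixed jaw (face at x = +165); y is across; z up. Both clamps are of one make; either may be the left one.
- sink_jaw (a joint): Slide of the sliding jaw (60 wide) on the heat sink's clamp, in m: 0 = closed on the heat sink (jaw face at clamp x = +35), grows as it goes back along the clamp's -x; 0.090 = against its end stop. Friction about 3 N. The ratchet (9 mm teeth) lets it close but blocks it from going back, after 1 mm of play, unless the release is held down.
- sink_release (a joint): Release rocker on that jaw, in rad: 0 = up (sprung, pawl in the teeth), 0.25 = paddle fully down. The pawl is out of the teeth from about 0.12 on; it springs up when let go. 3 N at the middle of the paddle starts it, 6 N holds it fully down.
- sink_release_pad (a point): Middle of the top of the release paddle, a dark steel plate 40 long (clamp x), 36 wide, in the open space between horn and jaw plate, which is 62 long, free at the sides (jaw plate top: 60.5 above the table). Paddle up: tilted 14 degrees, rising to +x, this point 64 above the table, 19 in front (+x) of the horn's face. Fully down: level, 56 above the table, this point 29 in front of that face.
- sink_jaw_horn (a point): Middle of the front (+x) face of the push horn, the upright block at the tail of the sliding jaw: 50 wide, 15 thick, top 88 above the table; this point is 75 above the table and 80 behind (-x of) the jaw's face. A finger standing on the paddle pushes the jaw back against this face.
- heat_sink: Loose aluminium heat sink with nine lengthwise fins, 129 x 84 x 36, about 0.7 kg, lying fins up on the bed between the two jaws of its clamp, its top 58 above the table. Origin: centre of its underside.
- can_clamp: Clamp with the round transformer can, to be left alone: low bench clamp bolted down: aluminium bed 380 long, 64 wide, upper face 22 above the table, toothed rack along its middle. Origin: on the table under the middle of the bed. Its x axis runs along the bed from the end stop (-x end, towards the robot) to the fixed jaw (face at x = +165); y is across; z up. 
- can_jaw (a joint): Sliding jaw of the can's clamp, in m: 0 = closed on the can (jaw face at clamp x = +53), grows as it opens, up to 0.108.
- can_release (a joint): Release of the can's clamp, in rad: 0 = up, 0.25 = pressed.
- transformer_can: Loose round aluminium transformer can, 111 across, 46 high, held between the jaws of the other clamp. Origin: centre of its underside.
- capacitor_a: Bystander: black can capacitor, 35 across, 50 high, standing close beside the near half of the heat sink's clamp. Origin: centre of its underside.
- capacitor_b: Bystander: the same kind of capacitor, standing close beside the near half of the can's clamp.
- toroid: Bystander: loose toroidal transformer lying flat, copper winding, 100 across, 42 high. Origin: centre of its underside.
- nut_driver: Bystander: screwdriver 200 long with a red handle, lying to the right of the clamps, roughly along the robot's x axis.
- binding_post: Bystander: brass terminal post, 20 across, 38 high, standing between the two clamps. Origin: centre of its underside.
- spool: Bystander: spool of copper wire with black flanges, 56 across, 50 high, standing. Origin: centre of its underside.

How it is judged:
By the outcome, as a careful person would: the job done as asked, in the order asked, and still so for the second after the job is handed in, with the robot touching nothing.
It also fails if it takes over 32 s, if anything falls off the work surface, if the arm or the gripper's body presses on something with over 40 N, if the wrist force passes 120 N, or if a joint passes its speed limit or range.

## Robot

A 6-joint arm with a two-finger parallel gripper is mounted at the origin on the work surface. World frame = base frame: x ahead of the robot, y to its left, z up, the work surface at z = 0. Lengths are in mm, angles in rad, forces in N, time in s.
With the tool pointing down it reaches from about 325 to 875 mm from the base axis. Payload 4.4 kg.
Tool frame: the origin (TCP) lies midway between the tips of the shut fingers; the grasp point (between the pads) lies 19 mm behind it; z points along the fingers, x is the direction in which the jaws open and shut, and the axes are right-handed (so a half turn about z gives the same grasp; the last joint's range is limited). The gripper opens to 85 mm and grips with 20 to 120 N. Pads are 22 mm wide; open, the fingers measure 114 mm over their backs; the gripper's body (76 mm by 85 mm) begins 54 mm behind the grasp point. The pads swing forward as they close: fully open they stand 13 mm farther back than shut.
Start: joints at [-1.48, 0.207, 1.542, -0, 1.393, -0.15], TCP at [137.113, -558.415, 204.982] pointing down, gripper open.
Joint ranges: [-2.73, 2.73], [-0.86, 2.22], [0.23, 2.46], [-1.11, 4.25], [0.08, 2.63], [-2.82, 2.82]. Speed limits (rad/s): [2.79, 2.79, 3.14, 3.14, 3.14, 3.14].

## Interface

Orientations are given as a rotation vector (axis times angle).
In Python, from cell import sense, cams, close_job gives the robot as it stands. The module is installed in compiled form; this text tells all that it offers.
- The arm moves only by the tool move_arm, never from a script. Its argument "targets" is a list of rows, each an object of numbers: "ax", "ay", "az": the turn, a rotation vector about the tool's x, y, z in rad; "dx", "dy", "dz": the shift along the tool's x, y, z in cm; "claw": the opening, from 0 (shut) to 1 (fully open). In form: [{"ax": .., "ay": .., "az": .., "dx": .., "dy": .., "dz": .., "claw": ..}, ...]. A call has exactly 10 rows; each row shifts and turns the pose as measured when the row begins, along the tool's axes as they then stand; what a row does not reach is not made up. A row lasts 1/8 s, in which the tool goes at most 62.5 mm and 10.7 degrees, less where a joint would pass 70% of its speed; a pose out of reach is approached as far as the arm can. A call with a gripper value outside its range is refused whole. The fingers move at their own pace and stop on an object; "grip_force" is the grip in N (left out, the last holds). Time passes only in rows, so rows that do not move let the fingers close, or fill a call up. It gives the time, the measured TCP pose, the force and the opening at its end, in the units of the state.
- sense(): the state, without advancing time (a new reading comes with each control period).
- cams.camera(name): name is "scene" or "top"; returns a dict with "pixels" (400x640x3 uint8, red, green, blue), "fx", "fy", "cx", "cy" (pixels), "rvec" (rotation vector, rad) and "tvec" (3), from world to camera coordinates, as OpenCV has them. Camera axes: x right, y down, z forward; pixel columns grow to the right and rows downward; lengths in mm; the calibration is good to about 2 mm. A picture is of the moment at which its call begins. There is no depth.
- close_job(): hands the job in, once; it reports no verdict.
The state is a dict: "t": time; "joint_positions": joint angles; "qvel": joint speeds; "tau": joint torques, N m; "tcp_pos": TCP position; "orientation": TCP orientation; "force": force on the tool from outside, world axes, zero at the start; "torque": the same for the moment, N m; "width": finger opening in mm.
Only numpy, scipy, OpenCV 4.12 (cv2) and the standard library are available. Lean on these libraries where they do the work, as an engineer would, in place of code of your own. Each camera call takes 0.05 s, during which the arm holds its last target.

## Working session

There is one attempt and no reset: what is moved stays moved. The work goes in short steps, Python scripts to look and compute and a tool call to move; the robot and the scene stay as the last step left them, time stands still between calls to the robot, and variables do not carry over. Pictures are saved under pics/ and viewed, and the job is handed in when it is done.

Besides the shell and the picture viewer there is one more tool, called in YAML: its name, and indented under it one key for each argument. move_arm: Moves the arm, as the interface text tells. Its arguments: {"type":"object","properties":{"targets":{"type":"array","items":{"type":"object","properties":{"ax":{"type":"number"},"ay":{"type":"number"},"az":{"type":"number"},"dx":{"type":"number"},"dy":{"type":"number"},"dz":{"type":"number"},"claw":{"type":"number"}}}},"grip_force":{"type":"number"}},"required":["targets"]}

```bash
mkdir -p pics; python3 - <<'E'
from cell import sense,cams
import cv2,numpy as np
s=sense();print({k:np.round(v,3) for k,v in s.items()})
for n in("scene","top"):
    c=cams.camera(n);cv2.imwrite(f"pics/{n}0.png",c["pixels"][:,:,::-1]);np.savez(f"{n}0.npz",**c)
    R=cv2.Rodrigues(np.array(c["rvec"],float))[0];print(n,c["fx"],c["cx"],c["cy"],-R.T@np.array(c["tvec"]).ravel(),R.round(3).tolist())
E
```

```text
{'t': np.float64(0.0), 'joint_positions': array([-1.48 ,  0.207,  1.543,  0.   ,  1.394, -0.151]), 'qvel': array([-0.001, -0.002,  0.001, -0.001,  0.001, -0.001]), 'tau': array([-3.0000e-03, -3.8304e+01, -2.9160e+01, -0.0000e+00,  1.1000e-02,
       -0.0000e+00]), 'tcp_pos': array([ 137.055, -557.54 ,  203.789]), 'orientation': array([-2.471,  1.937,  0.003]), 'force': array([-0.224,  0.206, -0.509]), 'torque': array([-0.006,  0.033,  0.013]), 'width': np.float64(85.359)}
scene 370.7618211109947 324.4964040404294 199.1106169263195 [1221.12043048 -314.19228731  625.25759174] [[0.484, 0.875, -0.011], [0.546, -0.312, -0.778], [-0.684, 0.37, -0.629]]
top 419.5806795207603 322.6100171304018 198.51788875883435 [ 514.90749546   -8.51638617 1136.18097398] [[0.027, -0.999, -0.021], [-0.996, -0.025, -0.082], [0.082, 0.023, -0.996]]
```

View pics/scene0.png

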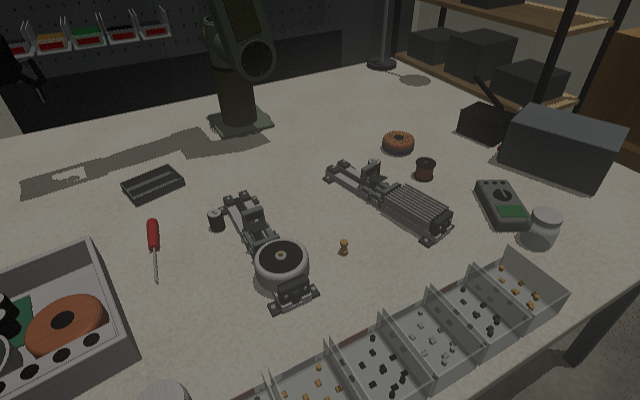

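View pics/top0.png

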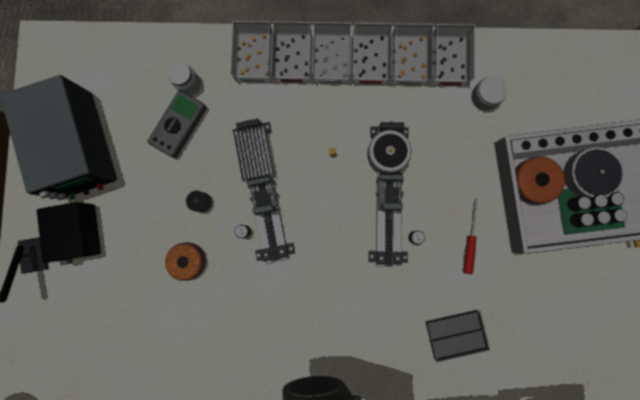

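The heat sink is in the left clamp (top view, bed from about (275,253) to (252,125)). The can's clamp is at column 390. I'll enlarge both views.

```bash
python3 - <<'E'
import cv2,numpy as np
def crop(n,x,y,w,h,k):
    a=cv2.imread(f"pics/{n}0.png")[y:y+h,x:x+w]
    a=cv2.convertScaleAbs(a,alpha=1.8)
    cv2.imwrite(f"pics/{n}0c.png",cv2.resize(a,None,fx=k,fy=k,interpolation=cv2.INTER_CUBIC))
crop("top",220,110,80,160,3.7) if 0 else crop("top",200,110,120,160,3.7)
crop("scene",310,120,150,130,4.5)
E
```

```text
(no output)
```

View pics/top0c.png

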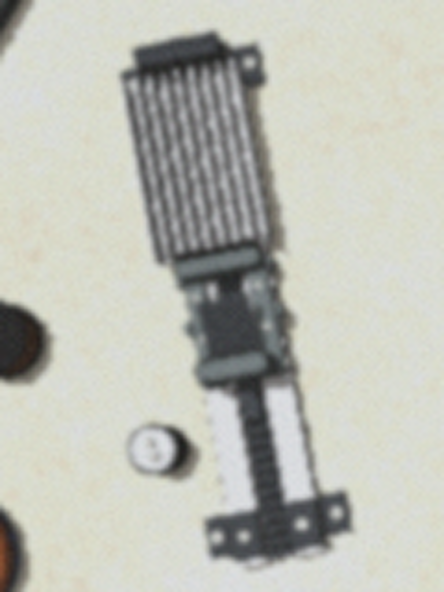

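View pics/scene0c.png

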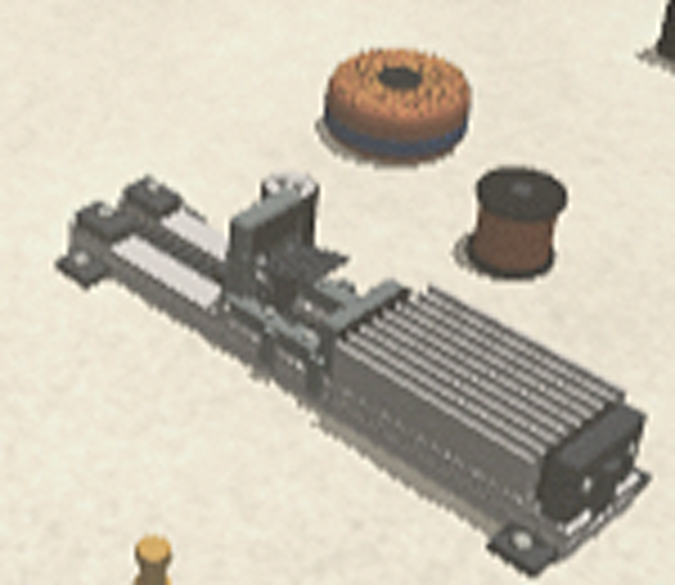

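The crop shows the horn top centred near crop (236,367), the jaw plate top near (216,265) and the sink corners. Next I cast rays.

```bash
cat > h.py <<'E'
import cv2,numpy as np
def ray(c,u,v):
    R=cv2.Rodrigues(np.array(c["rvec"],float))[0];t=np.array(c["tvec"],float).ravel()
    o=-R.T@t; d=R.T@np.array([(u-c["cx"])/c["fx"],(v-c["cy"])/c["fy"],1]);return o,d
def onz(c,u,v,z):
    o,d=ray(c,u,v);return (o+d*(z-o[2])/d[2])
def proj(c,P):
    K=np.array([[c["fx"],0,c["cx"]],[0,c["fy"],c["cy"]],[0,0,1]],float)
    return cv2.projectPoints(np.array(P,float).reshape(-1,1,3),np.array(c["rvec"],float),np.array(c["tvec"],float),K,None)[0].reshape(-1,2)
E
python3 - <<'E'
from h import *
c=dict(np.load("top0.npz"));s=dict(np.load("scene0.npz"))
T=lambda x,y,z:onz(c,200+(x+.5)/3.7-.5,110+(y+.5)/3.7-.5,z)
S=lambda x,y,z:onz(s,310+(x+.5)/4.5-.5,120+(y+.5)/4.5-.5,z)
for n,p in dict(hornL=(199,373,88),hornR=(274,361,88),jawL=(175,268,60.5),jawR=(258,256,60.5),sinkNL=(160,262,58),sinkNR=(270,244,58),sinkFL=(125,75,58),sinkFR=(236,58,58),strR1=(299,386,22),strR2=(318,492,22),strL1=(208,393,22),strL2=(226,503,22),cap=(154,449,50)).items():print(n,T(*p).round(1))
print("scene")
for n,p in dict(horn_nearR=(233,228,88),horn_fr=(250,238,88),horn_farL=(316,192,88),sinkNR=(337,345,58),sinkNL=(430,290,58),sinkFR=(540,458,58),sinkFL=(625,395,58),jawR=(330,335,60.5),jawL=(400,283,60.5),bedR=(100,250,22)).items():print(n,S(*p).round(1))
E
```

```text
hornL [566.6 188.4  88. ]
hornR [576.1 137.7  88. ]
jawL [641.1 213.4  60.5]
jawR [651.  155.5  60.5]
sinkNL [645.4 224.7  58. ]
sinkNR [660.  147.7  58. ]
sinkFL [778.3 255.4  58. ]
sinkFR [792.3 176.8  58. ]
strR1 [562.4 128.2  22. ]
strR2 [487.  111.9  22. ]
strL1 [555.7 193.7  22. ]
strL2 [477.3 177.6  22. ]
cap [514.4 225.   50. ]
scene
horn_nearR [580.8 140.1  88. ]
horn_fr [593.8 142.9  88. ]
horn_farL [574.  202.2  88. ]
sinkNR [667.  152.7  58. ]
sinkNL [652.4 228.1  58. ]
sinkFR [791.3 186.8  58. ]
sinkFL [775.8 258.2  58. ]
jawR [660.5 152.5  60.5]
jawL [641.2 215.1  60.5]
bedR [481.1 110.6  22. ]
```

```bash
python3 - <<'E'
import cv2
a=cv2.imread("pics/top0.png")
def o(n,x,y,w,h,k):
    b=cv2.convertScaleAbs(a[y:y+h,x:x+w],alpha=1.8)
    b=cv2.resize(b,None,fx=k,fy=k,interpolation=cv2.INTER_CUBIC)
    for i in range(0,w,10):
        cv2.line(b,(i*k,0),(i*k,6),(0,0,255),1);cv2.putText(b,str(x+i),(i*k,16),0,.35,(0,0,255))
    for i in range(0,h,10):
        cv2.line(b,(0,i*k),(6,i*k),(0,0,255),1);cv2.putText(b,str(y+i),(8,i*k+4),0,.35,(0,0,255))
    cv2.imwrite(f"pics/{n}.png",b)
o("topA",230,170,70,55,11);o("topB",225,112,65,50,11);o("topC",240,210,65,55,11)
E
```

```text
(no output)
```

View pics/topA.png

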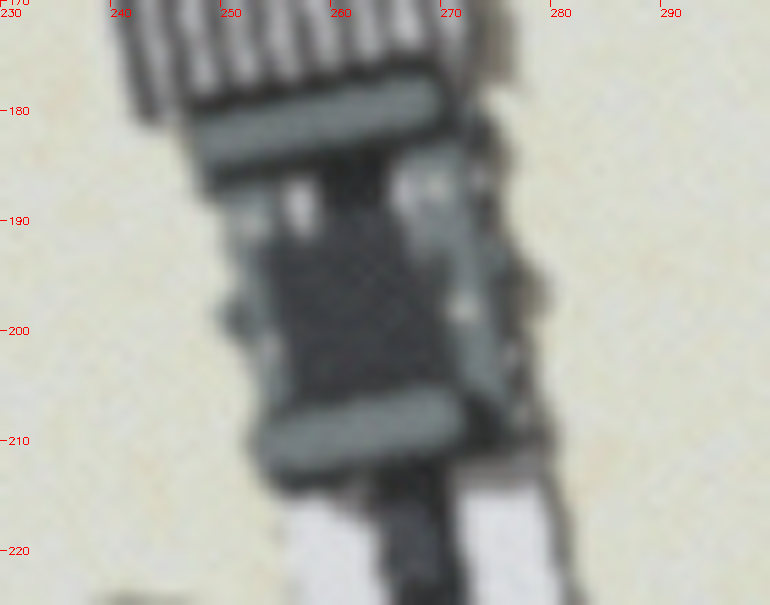

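View pics/topB.png

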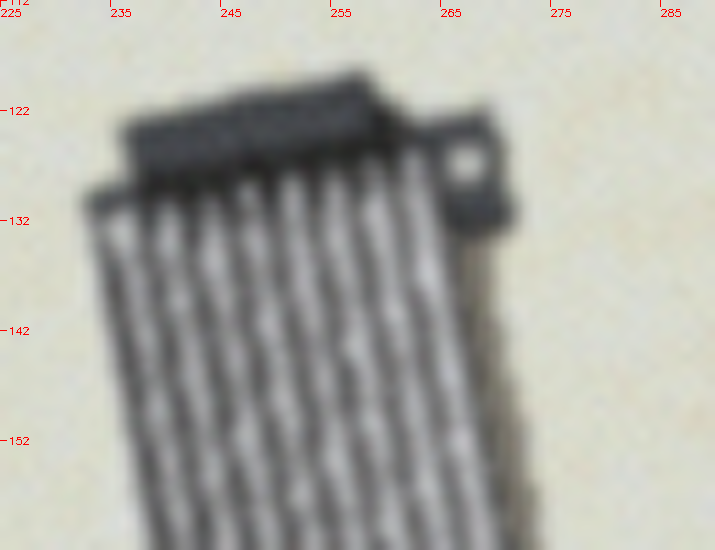

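View pics/topC.png

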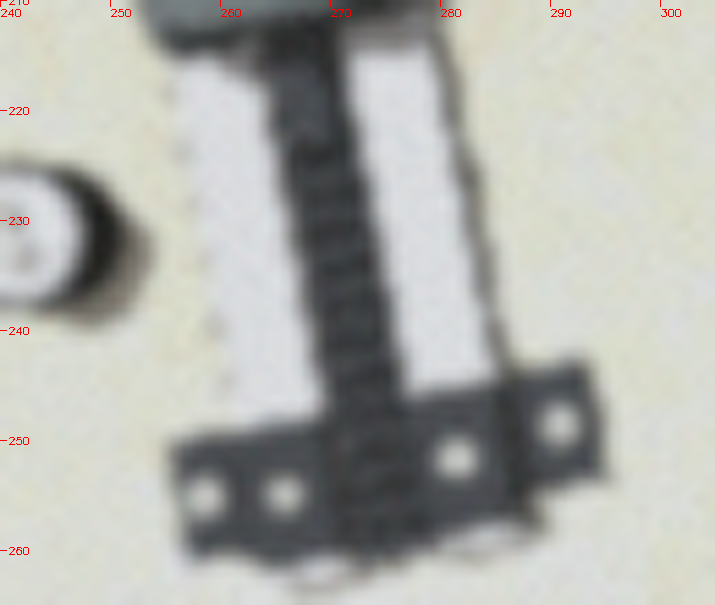

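```bash
python3 - <<'E'
from h import *
c=dict(np.load("top0.npz"))
P=dict(hornF=(262.5,206.9,88),hornFl=(254,208.5,88),hornFr=(271,205,88),plateC=(258.6,181,60.5),plateF=(258,179,60.5),pl=(247,181,60.5),pr=(269,177,60.5),rack1=(266.2,216,24),rack2=(273,246,24),stopholes=(273.4,253.3,30),feet=(274.3,251.9,10),fix60=(247.1,121,60),fixl=(236.5,123,60),fixr=(257.5,118.5,60))
for n,p in P.items():print(n,onz(c,*p).round(1))
pts=np.array([onz(c,*P[k])[:2] for k in("hornF","plateC","rack1","rack2","stopholes","fix60")])
m=pts.mean(0);d=np.linalg.svd(pts-m)[2][0];d*=np.sign(d[0]);n=np.array([-d[1],d[0]])
print(m,d,np.arctan2(d[1],d[0]),(pts-m)@n,(pts-m)@d)
E
```

```text
hornF [576.1 165.9  88. ]
hornFl [571.6 187.1  88. ]
hornFr [581.5 144.7  88. ]
plateC [644.6 183.2  60.5]
plateF [649.8 185.   60.5]
pl [643.9 213.4  60.5]
pr [655.7 156.6  60.5]
rack1 [555.9 165.7  24. ]
rack2 [477.2 144.7  24. ]
stopholes [458.4 142.1  30. ]
feet [461.1 142.6  10. ]
fix60 [802.4 219.9  60. ]
fixl [796.5 247.6  60. ]
fixr [809.7 192.8  60. ]
[585.77562563 170.26219858] [0.97512239 0.22166713] 0.22352380033763491 [-2.11570418 -0.41132655  2.21384694 -0.84833949  0.80300029  0.358523  ] [ -10.36174952   60.27870047  -30.12054227 -111.5618109  -130.46379369
  222.2291959 ]
```

```bash
python3 - <<'E'
import cv2
from h import *
a=cv2.imread("pics/scene0.png")
def o(n,x,y,w,h,k):
    b=cv2.convertScaleAbs(a[y:y+h,x:x+w],alpha=1.8)
    b=cv2.resize(b,None,fx=k,fy=k,interpolation=cv2.INTER_CUBIC)
    for i in range(0,w,10):
        cv2.line(b,(i*k,0),(i*k,6),(0,0,255),1);cv2.putText(b,str(x+i),(i*k,16),0,.35,(0,0,255))
    for i in range(0,h,10):
        cv2.line(b,(0,i*k),(6,i*k),(0,0,255),1);cv2.putText(b,str(y+i),(8,i*k+4),0,.35,(0,0,255))
    cv2.imwrite(f"pics/{n}.png",b)
o("scA",350,150,65,55,11)
E
```

```text
(no output)
```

View pics/scA.png

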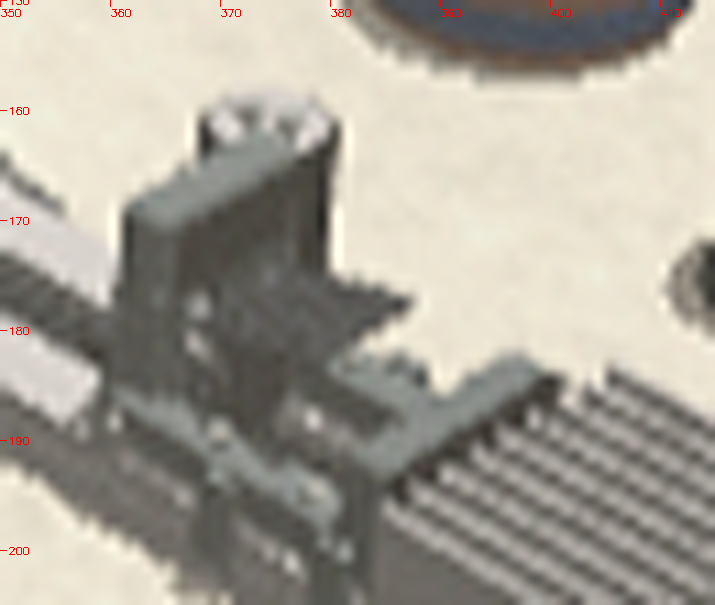

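```bash
python3 - <<'E'
from h import *
s=dict(np.load("scene0.npz"));c=dict(np.load("top0.npz"))
m=np.array([585.78,170.26]);d=np.array([.97512,.22167]);n=np.array([-d[1],d[0]])
for k,p in dict(hR=(365.8,171.4,88),hL=(379,163.3,88),hbR=(361.8,169.2,88),pR=(384.5,193,60.5),pL=(400,183.5,60.5),padL=(387,177.3,68.8),fixnear=(0,0,0)).items():
    if p[0]:
        q=onz(s,*p);print(k,q.round(1),((q[:2]-m)@d).round(1),((q[:2]-m)@n).round(1))
print("top")
for k,p in dict(hL=(254,208.5,88),hR=(271,205,88),pR=(269,177,60.5),pL=(247,181,60.5),sNL=(243.2,181,58),sNR=(273,175.9,58),sFL=(232.5,131,58),sFR=(264,124,58),padFL=(254.3,191.5,68.8)).items():
    q=onz(c,*p);print(k,q.round(1),((q[:2]-m)@d).round(1),((q[:2]-m)@n).round(1))
E
```

```text
hR [590.6 147.   88. ] -0.5 -23.7
hL [576.9 197.5  88. ] -2.6 28.6
hbR [577.3 143.7  88. ] -14.2 -24.0
pR [658.9 158.3  60.5] 68.7 -27.8
pL [646.5 215.8  60.5] 69.3 30.9
padL [617.2 195.7  68.8] 36.3 17.9
top
hL [571.6 187.1  88. ] -10.1 19.6
hR [581.5 144.7  88. ] -9.9 -24.0
pR [655.7 156.6  60.5] 65.2 -28.8
pL [643.9 213.4  60.5] 66.2 29.2
sNL [644.  223.8  58. ] 68.6 39.3
sNR [659.2 146.7  58. ] 66.4 -39.3
sFL [775.4 257.7  58. ] 204.2 43.2
sFR [795.9 175.4  58. ] 206.0 -41.5
padFL [616.3 191.7  68.8] 34.5 14.2
```

move_arm:
  targets:
    - {"dx": -4, "dy": -4.1, "dz": 0, "az": 0.018, "claw": 0}
    - {"dx": -4, "dy": -4.1, "claw": 0}
    - {"dx": -4, "dy": -4.1, "claw": 0}
    - {"dx": -4, "dy": -4.1, "claw": 0}
    - {"dx": -4, "dy": -4.1, "claw": 0}
    - {"dx": -4, "dy": -4.1, "claw": 0}
    - {"dx": -4, "dy": -4.1, "claw": 0}
    - {"dx": -4, "dy": -4.1, "claw": 0}
    - {"dx": -4, "dy": -4.1, "claw": 0}
    - {"dx": -4, "dy": -4.1, "claw": 0}
  grip_force: 40

```text
$.targets[0]: bad value
```

```bash
cat > w.py <<'E'
import sys
from h import *
from cell import sense
from scipy.spatial.transform import Rotation as Ro
m=np.array([585.78,170.26]);d=np.array([.97512,.22167]);n=np.array([-d[1],d[0]])
def rep(T=None):
    s=sense();R=Ro.from_rotvec(s["orientation"]).as_matrix();p=np.array(s["tcp_pos"])
    print("t",round(s["t"],2),"tcp",p.round(1),"s",((p[:2]-m)@d).round(1),"lat",((p[:2]-m)@n).round(1),"F",np.round(s["force"],1),"w",round(s["width"],1))
    print(" x",R[:,0].round(3),"y",R[:,1].round(3),"z",R[:,2].round(3))
    if T is not None:
        D=np.array(T)-p;want=np.array([-n[0],-n[1],0]);W=np.column_stack([[*-n,0],[*-d,0],[0,0,-1]])
        print(" tool shift cm",(R.T@D/10).round(2),"turn",Ro.from_matrix(R.T@W).as_rotvec().round(3))
if __name__=="__main__":
    a=[float(x) for x in sys.argv[1:]]   # s lat z
    rep(np.array([*(m+a[0]*d+a[1]*n),a[2]]) if a else None)
E
python3 w.py 11 0 150
```

```text
t 0.1 tcp [ 137.  -557.7  203.9] s -598.9 lat -610.3 F [ 0.5 -0.3 -1. ] w 85.2
 x [ 0.238 -0.971 -0.002] y [-0.971 -0.238 -0.   ] z [-0.     0.002 -1.   ]
 tool shift cm [-59.96 -62.04   5.54] turn [-0.     0.002  0.017]
```

move_arm:
  targets:
    - {"ax": 0, "ay": 0, "az": 0.018, "dx": -4, "dy": -4.1, "dz": 0, "claw": 0}
    - {"ax": 0, "ay": 0, "az": 0, "dx": -4, "dy": -4.1, "dz": 0, "claw": 0}
    - {"ax": 0, "ay": 0, "az": 0, "dx": -4, "dy": -4.1, "dz": 0, "claw": 0}
    - {"ax": 0, "ay": 0, "az": 0, "dx": -4, "dy": -4.1, "dz": 0, "claw": 0}
    - {"ax": 0, "ay": 0, "az": 0, "dx": -4, "dy": -4.1, "dz": 0, "claw": 0}
    - {"ax": 0, "ay": 0, "az": 0, "dx": -4, "dy": -4.1, "dz": 0, "claw": 0}
    - {"ax": 0, "ay": 0, "az": 0, "dx": -4, "dy": -4.1, "dz": 0, "claw": 0}
    - {"ax": 0, "ay": 0, "az": 0, "dx": -4, "dy": -4.1, "dz": 0, "claw": 0}
    - {"ax": 0, "ay": 0, "az": 0, "dx": -4, "dy": -4.1, "dz": 0, "claw": 0}
    - {"ax": 0, "ay": 0, "az": 0, "dx": -4, "dy": -4.1, "dz": 0, "claw": 0}
  grip_force: 40

```text
t: 1.35
tcp_pos: [454.7, -64.0, 201.9]
orientation: [-2.441, 1.971, 0.005]
force: [0.8, -0.5, -1.0]
width: 0.3
```

```bash
python3 w.py 11 0 150
```

```text
t 1.35 tcp [454.7 -64.  201.9] s -179.8 lat -199.4 F [ 0.8 -0.5 -1. ] w 0.3
 x [ 0.211 -0.978 -0.005] y [-0.978 -0.211 -0.001] z [ 0.     0.006 -1.   ]
 tool shift cm [-20.13 -18.84   5.32] turn [-0.001  0.005 -0.011]
```

move_arm:
  targets:
    - {"ax": 0, "ay": 0.005, "az": -0.01, "dx": -3.5, "dy": -3.2, "dz": 0, "claw": 0}
    - {"ax": 0, "ay": 0, "az": 0, "dx": -3.5, "dy": -3.2, "dz": 0, "claw": 0}
    - {"ax": 0, "ay": 0, "az": 0, "dx": -3.5, "dy": -3.2, "dz": 0, "claw": 0}
    - {"ax": 0, "ay": 0, "az": 0, "dx": -3.5, "dy": -3.2, "dz": 0, "claw": 0}
    - {"ax": 0, "ay": 0, "az": 0, "dx": -3.2, "dy": -3.0, "dz": 1, "claw": 0}
    - {"ax": 0, "ay": 0, "az": 0, "dx": -2.5, "dy": -2.4, "dz": 2, "claw": 0}
    - {"ax": 0, "ay": 0, "az": 0, "dx": 0, "dy": 0, "dz": 2, "claw": 0}
    - {"ax": 0, "ay": 0, "az": 0, "dx": 0, "dy": 0, "dz": 0, "claw": 0}
    - {"ax": 0, "ay": 0, "az": 0, "dx": 0, "dy": 0, "dz": 0, "claw": 0}
    - {"ax": 0, "ay": 0, "az": 0, "dx": 0, "dy": 0, "dz": 0, "claw": 0}

```text
t: 2.6
tcp_pos: [591.4, 181.1, 147.8]
orientation: [2.46, -1.951, -0.003]
force: [0.2, 0.5, -0.4]
width: 0.2
```

```bash
python3 w.py 11 0 110
```

```text
t 2.6 tcp [591.4 181.1 147.8] s 7.8 lat 9.3 F [ 0.2  0.5 -0.4] w 0.2
 x [ 0.228 -0.974 -0.   ] y [-0.974 -0.228  0.003] z [-0.003 -0.    -1.   ]
 tool shift cm [ 0.93 -0.32  3.78] turn [0.003 0.    0.006]
```

move_arm:
  targets:
    - {"ax": 0, "ay": 0, "az": 0.006, "dx": 0.9, "dy": -0.3, "dz": 1.0, "claw": 0}
    - {"ax": 0, "ay": 0, "az": 0, "dx": 0, "dy": 0, "dz": 2.0, "claw": 0}
    - {"ax": 0, "ay": 0, "az": 0, "dx": 0, "dy": 0, "dz": 1.2, "claw": 0}
    - {"ax": 0, "ay": 0, "az": 0, "dx": 0, "dy": 0, "dz": 0, "claw": 0}
    - {"ax": 0, "ay": 0, "az": 0, "dx": 0, "dy": 0, "dz": 0, "claw": 0}
    - {"ax": 0, "ay": 0, "az": 0, "dx": 0, "dy": 0, "dz": 0, "claw": 0}
    - {"ax": 0, "ay": 0, "az": 0, "dx": 0, "dy": 0, "dz": 0, "claw": 0}
    - {"ax": 0, "ay": 0, "az": 0, "dx": 0, "dy": 0, "dz": 0, "claw": 0}
    - {"ax": 0, "ay": 0, "az": 0, "dx": 0, "dy": 0, "dz": 0, "claw": 0}
    - {"ax": 0, "ay": 0, "az": 0, "dx": 0, "dy": 0, "dz": 0, "claw": 0}

```text
t: 3.85
tcp_pos: [600.5, 170.4, 108.9]
orientation: [-2.449, 1.961, -0.008]
force: [0.4, 0.6, 0.6]
width: 0.1
```

```bash
cat > look.py <<'E'
import sys
from h import *
from w import *
from cell import cams
tag=sys.argv[1]; x,y,w,h,k=map(int,sys.argv[2:7]); cam=sys.argv[7] if len(sys.argv)>7 else "scene"
c=cams.camera(cam);a=c["pixels"][:,:,::-1].copy();np.savez(f"{tag}.npz",**c)
b=cv2.convertScaleAbs(a[y:y+h,x:x+w],alpha=1.8)
b=cv2.resize(b,None,fx=k,fy=k,interpolation=cv2.INTER_CUBIC)
for i in range(0,w,10):
    cv2.line(b,(i*k,0),(i*k,6),(0,0,255),1);cv2.putText(b,str(x+i),(i*k,16),0,.35,(0,0,255))
for i in range(0,h,10):
    cv2.line(b,(0,i*k),(6,i*k),(0,0,255),1);cv2.putText(b,str(y+i),(8,i*k+4),0,.35,(0,0,255))
p=proj(c,sense()["tcp_pos"])[0];print("tcp px",p)
q=((p+.5-[x,y])*k).astype(int);cv2.drawMarker(b,(int(q[0]),int(q[1])),(0,255,0),0,10)
cv2.imwrite(f"pics/{tag}.png",b)
E
python3 w.py 11 0 70;python3 look.py hov 340 130 80 75 8
```

```text
t 3.85 tcp [600.5 170.4 108.9] s 14.4 lat -3.2 F [0.4 0.6 0.6] w 0.1
 x [ 0.219 -0.976  0.001] y [-0.976 -0.219 -0.007] z [ 0.007  0.    -1.   ]
 tool shift cm [-0.32  0.36  3.89] turn [-0.007 -0.001 -0.003]
tcp px [376.28756065 163.81265543]
```

View pics/hov.png

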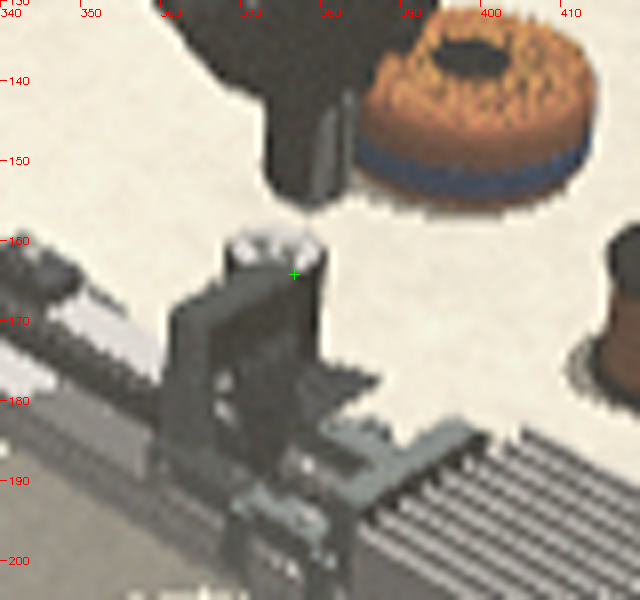

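```bash
python3 look.py hovt 225 150 80 75 8 top; python3 - <<'E'
from w import *
s=dict(np.load("hov.npz"))
for z in (108.9,120,130,140):
    q=onz(s,377.5,155.5,z);print(z,q.round(1),((q[:2]-m)@d).round(1),((q[:2]-m)@n).round(1))
E
```

```text
tcp px [259.71182164 196.47092429]
108.9 [570.2 195.5 108.9] -9.6 28.1
120 [584.2 184.5 120. ] 1.6 14.3
130 [596.8 174.7 130. ] 11.7 1.9
140 [609.4 164.8 140. ] 21.8 -10.6
```

View pics/hovt.png

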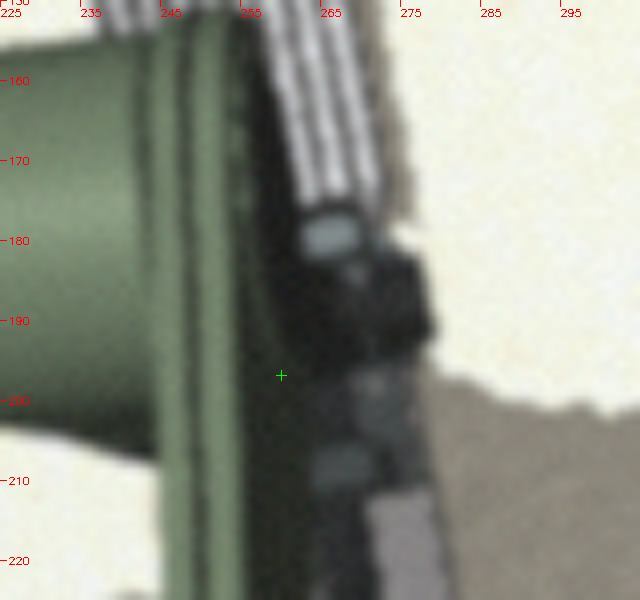

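```bash
python3 - <<'E'
from w import *
s=dict(np.load("hovt.npz"));p=np.array(sense()["tcp_pos"]);q=(p[:2]-m)
s0,l0=q@d,q@n
for z in (182,205):
  for hs,hl in((38,42.5),(42.5,38)):
    pts=[[*(m+(s0+a*hs)*d+(l0-hl)*n),z] for a in(-1,1)]
    print(z,hs,proj(s,pts).round(1).tolist())
b=cv2.convertScaleAbs(s["pixels"][:,:,::-1],alpha=1.8);cv2.imwrite("pics/hovtf.png",b)
b=cv2.convertScaleAbs(np.load("hov.npz")["pixels"][:,:,::-1],alpha=1.8);cv2.imwrite("pics/hovsf.png",b)
print(sense()["joint_positions"])
E
```

```text
182 38 [[275.5, 206.3], [269.4, 173.9]]
182 42.5 [[274.0, 208.6], [267.1, 172.4]]
205 38 [[274.2, 205.6], [267.9, 172.5]]
205 42.5 [[272.6, 208.0], [265.6, 170.9]]
[ 1.38272809e-01  3.93179874e-01  1.50961084e+00 -8.35052951e-04
  1.23219666e+00  1.48873216e+00]
```

View pics/hovtf.png

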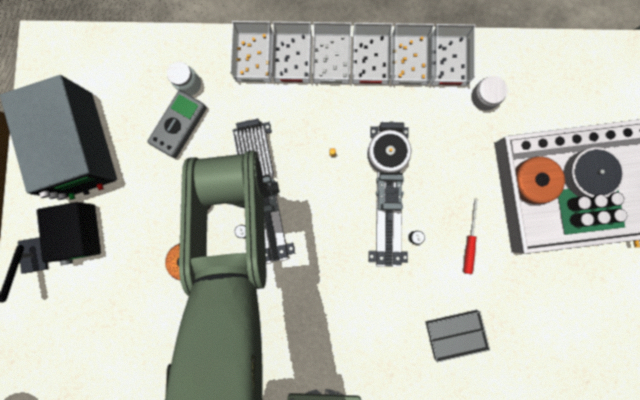

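View pics/hovsf.png

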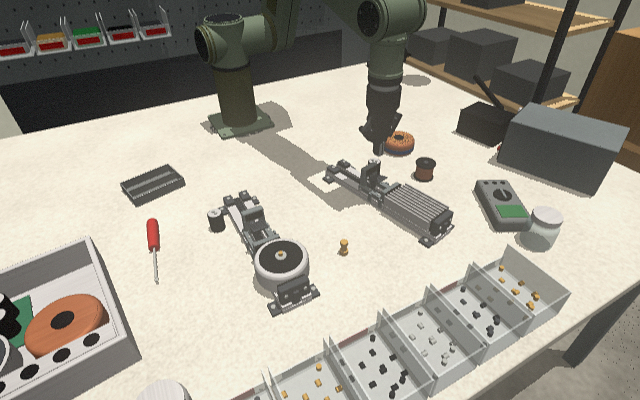

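move_arm:
  targets:
    - {"ax": -0.006, "ay": 0, "az": 0, "dx": -0.3, "dy": 0.1, "dz": 1.0, "claw": 0}
    - {"ax": 0, "ay": 0, "az": 0, "dx": 0, "dy": 0, "dz": 1.2, "claw": 0}
    - {"ax": 0, "ay": 0, "az": 0, "dx": 0, "dy": 0, "dz": 0.8, "claw": 0}
    - {"ax": 0, "ay": 0, "az": 0, "dx": 0, "dy": 0, "dz": 0.4, "claw": 0}
    - {"ax": 0, "ay": 0, "az": 0, "dx": 0, "dy": 0, "dz": 0, "claw": 0}
    - {"ax": 0, "ay": 0, "az": 0, "dx": 0, "dy": 0, "dz": 0, "claw": 0}
    - {"ax": 0, "ay": 0, "az": 0, "dx": 0, "dy": 0, "dz": 0, "claw": 0}
    - {"ax": 0, "ay": 0, "az": 0, "dx": 0, "dy": 0, "dz": 0, "claw": 0}
    - {"ax": 0, "ay": 0, "az": 0, "dx": 0, "dy": 0, "dz": 0, "claw": 0}
    - {"ax": 0, "ay": 0, "az": 0, "dx": 0, "dy": 0, "dz": 0, "claw": 0}

```text
t: 5.2
tcp_pos: [598.8, 173.2, 72.4]
orientation: [2.452, -1.963, 0.002]
force: [0.2, -0.1, -1.1]
width: -0.2
```

```bash
python3 w.py 13 0 65;python3 look.py hov2 340 130 80 75 8
```

```text
t 5.2 tcp [598.8 173.2  72.4] s 13.4 lat -0.1 F [ 0.2 -0.1 -1.1] w -0.2
 x [ 0.219 -0.976  0.001] y [-0.976 -0.219  0.   ] z [ 0.    -0.001 -1.   ]
 tool shift cm [-0.01  0.04  0.74] turn [ 0.    -0.001 -0.003]
tcp px [375.716891   175.10276461]
```

View pics/hov2.png

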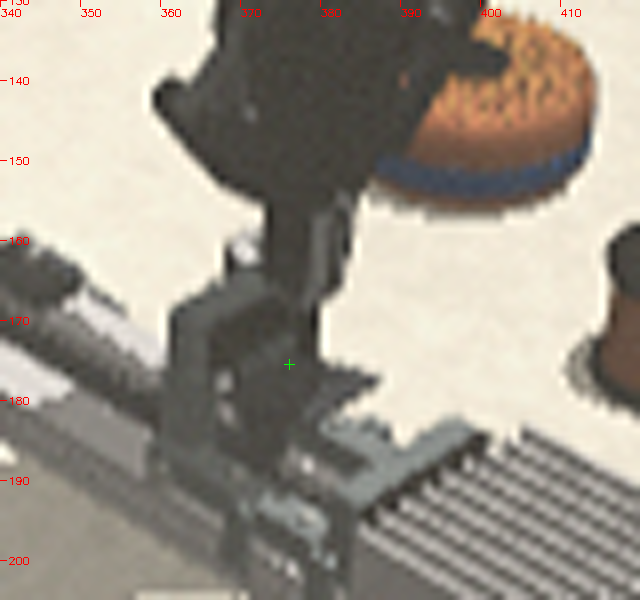

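move_arm:
  targets:
    - {"ax": 0, "ay": 0, "az": 0, "dx": 0, "dy": 0, "dz": 0.4, "claw": 0}
    - {"ax": 0, "ay": 0, "az": 0, "dx": 0, "dy": 0, "dz": 0.4, "claw": 0}
    - {"ax": 0, "ay": 0, "az": 0, "dx": 0, "dy": 0, "dz": 0.4, "claw": 0}
    - {"ax": 0, "ay": 0, "az": 0, "dx": 0, "dy": 0, "dz": 0.2, "claw": 0}
    - {"ax": 0, "ay": 0, "az": 0, "dx": 0, "dy": 0, "dz": 0, "claw": 0}
    - {"ax": 0, "ay": 0, "az": 0, "dx": 0, "dy": 0, "dz": 0, "claw": 0}
    - {"ax": 0, "ay": 0, "az": 0, "dx": 0, "dy": 0, "dz": 0, "claw": 0}
    - {"ax": 0, "ay": 0, "az": 0, "dx": 0, "dy": 0, "dz": 0, "claw": 0}
    - {"ax": 0, "ay": 0, "az": 0, "dx": 0, "dy": 0, "dz": 0, "claw": 0}
    - {"ax": 0, "ay": 0, "az": 0, "dx": 0, "dy": 0, "dz": 0, "claw": 0}

```text
t: 6.5
tcp_pos: [598.8, 173.1, 57.3]
orientation: [2.452, -1.963, 0.001]
force: [0.6, 0.3, 0.7]
width: 0.0
```

```bash
python3 w.py 13 0 65;python3 look.py hov3 340 130 80 75 8
```

```text
t 6.5 tcp [598.8 173.1  57.3] s 13.3 lat -0.1 F [0.6 0.3 0.7] w 0.0
 x [ 0.219 -0.976  0.001] y [-0.976 -0.219  0.   ] z [ 0.    -0.001 -1.   ]
 tool shift cm [-0.01  0.03 -0.77] turn [ 0.    -0.001 -0.003]
tcp px [375.25692584 179.85499608]
```

View pics/hov3.png

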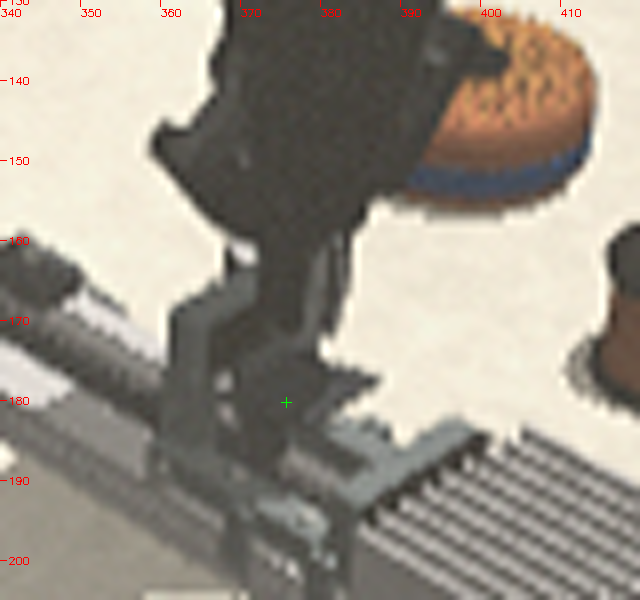

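move_arm:
  targets:
    - {"ax": 0, "ay": 0, "az": 0, "dx": 0, "dy": 0, "dz": 0.3, "claw": 0}
    - {"ax": 0, "ay": 0, "az": 0, "dx": 0, "dy": 0, "dz": 0.3, "claw": 0}
    - {"ax": 0, "ay": 0, "az": 0, "dx": 0, "dy": 0, "dz": 0.2, "claw": 0}
    - {"ax": 0, "ay": 0, "az": 0, "dx": 0, "dy": 0, "dz": 0.2, "claw": 0}
    - {"ax": 0, "ay": 0, "az": 0, "dx": 0, "dy": 0, "dz": 0.2, "claw": 0}
    - {"ax": 0, "ay": 0, "az": 0, "dx": 0, "dy": 0, "dz": 0.2, "claw": 0}
    - {"ax": 0, "ay": 0, "az": 0, "dx": 0, "dy": 0, "dz": 0.2, "claw": 0}
    - {"ax": 0, "ay": 0, "az": 0, "dx": 0, "dy": 0, "dz": 0.1, "claw": 0}
    - {"ax": 0, "ay": 0, "az": 0, "dx": 0, "dy": 0, "dz": 0.1, "claw": 0}
    - {"ax": 0, "ay": 0, "az": 0, "dx": 0, "dy": 0, "dz": 0.1, "claw": 0}

```text
t: 7.8
tcp_pos: [600.3, 173.5, 38.4]
orientation: [-2.451, 1.962, -0.005]
force: [0.8, 0.4, 2.8]
width: -0.3
```

```bash
python3 w.py 13 0 65;python3 look.py hov4 340 130 80 75 8
```

```text
t 7.8 tcp [600.3 173.5  38.4] s 14.9 lat -0.1 F [0.8 0.4 2.8] w -0.3
 x [ 0.219 -0.976  0.001] y [-0.976 -0.219 -0.003] z [ 0.003 -0.001 -1.   ]
 tool shift cm [-0.    0.18 -2.66] turn [-0.003 -0.001 -0.003]
tcp px [375.18012617 185.97093567]
```

View pics/hov4.png

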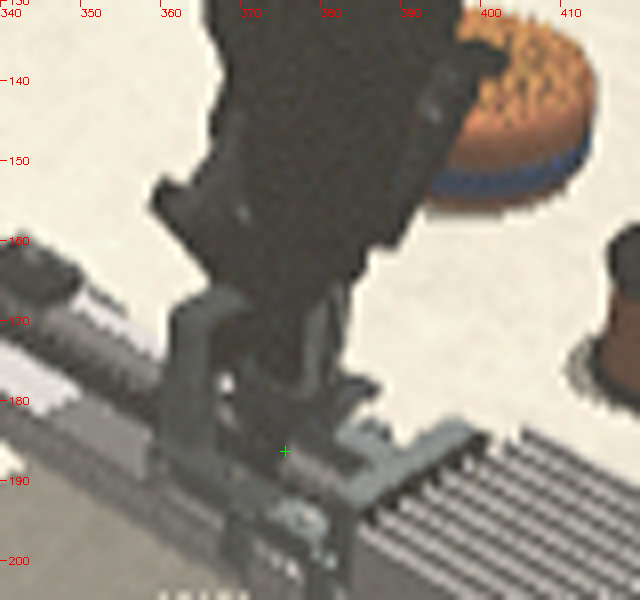

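move_arm:
  targets:
    - {"ax": 0, "ay": 0, "az": 0, "dx": 0, "dy": 0, "dz": 0.2, "claw": 0}
    - {"ax": 0, "ay": 0, "az": 0, "dx": 0, "dy": 0, "dz": 0.2, "claw": 0}
    - {"ax": 0, "ay": 0, "az": 0, "dx": 0, "dy": 0, "dz": 0.2, "claw": 0}
    - {"ax": 0, "ay": 0, "az": 0, "dx": 0, "dy": 0, "dz": 0.1, "claw": 0}
    - {"ax": 0, "ay": 0, "az": 0, "dx": 0, "dy": 0, "dz": 0.1, "claw": 0}
    - {"ax": 0, "ay": 0, "az": 0, "dx": 0, "dy": 0, "dz": 0.1, "claw": 0}
    - {"ax": 0, "ay": 0, "az": 0, "dx": 0, "dy": 0, "dz": 0, "claw": 0}
    - {"ax": 0, "ay": 0, "az": 0, "dx": 0, "dy": 0, "dz": 0, "claw": 0}
    - {"ax": 0, "ay": 0, "az": 0, "dx": 0, "dy": 0, "dz": 0, "claw": 0}
    - {"ax": 0, "ay": 0, "az": 0, "dx": 0, "dy": 0, "dz": 0, "claw": 0}

```text
t: 9.1
tcp_pos: [606.0, 174.7, 32.9]
orientation: [-2.444, 1.957, -0.017]
force: [2.2, 1.5, 5.0]
width: -0.2
```

```bash
python3 w.py 13 0 65;python3 look.py hov5 340 130 80 75 8
```

```text
t 9.1 tcp [606.  174.7  32.9] s 20.7 lat -0.1 F [2.2 1.5 5. ] w -0.2
 x [ 0.219 -0.976  0.001] y [-0.976 -0.219 -0.016] z [ 0.015  0.002 -1.   ]
 tool shift cm [-0.    0.72 -3.22] turn [-0.016 -0.001 -0.003]
tcp px [376.64989145 188.59278768]
```

View pics/hov5.png

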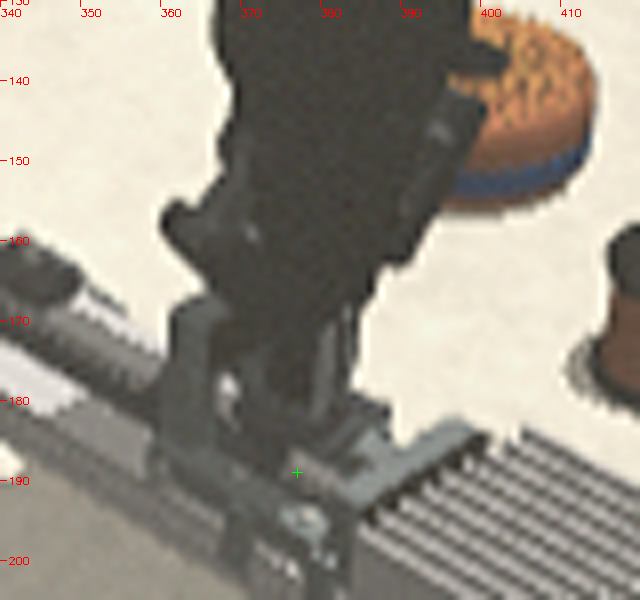

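move_arm:
  targets:
    - {"ax": -0.01, "ay": 0, "az": 0, "dx": 0, "dy": 0.1, "dz": 0.3, "claw": 0}
    - {"ax": 0, "ay": 0, "az": 0, "dx": 0, "dy": 0.2, "dz": 0.3, "claw": 0}
    - {"ax": 0, "ay": 0, "az": 0, "dx": 0, "dy": 0.3, "dz": 0.3, "claw": 0}
    - {"ax": 0, "ay": 0, "az": 0, "dx": 0, "dy": 0.3, "dz": 0.3, "claw": 0}
    - {"ax": 0, "ay": 0, "az": 0, "dx": 0, "dy": 0.3, "dz": 0.2, "claw": 0}
    - {"ax": 0, "ay": 0, "az": 0, "dx": 0, "dy": 0.3, "dz": 0.2, "claw": 0}
    - {"ax": 0, "ay": 0, "az": 0, "dx": 0, "dy": 0.3, "dz": 0.2, "claw": 0}
    - {"ax": 0, "ay": 0, "az": 0, "dx": 0, "dy": 0.3, "dz": 0.2, "claw": 0}
    - {"ax": 0, "ay": 0, "az": 0, "dx": 0, "dy": 0.3, "dz": 0.2, "claw": 0}
    - {"ax": 0, "ay": 0, "az": 0, "dx": 0, "dy": 0.3, "dz": 0.2, "claw": 0}

```text
t: 10.4
tcp_pos: [605.0, 174.5, 30.0]
orientation: [-2.415, 1.936, -0.06]
force: [3.5, 1.9, 9.8]
width: -0.6
```

```bash
python3 w.py 13 0 33;python3 look.py hov6 340 130 80 75 8
```

```text
t 10.4 tcp [605.  174.5  30. ] s 19.7 lat -0.2 F [3.5 1.9 9.8] w -0.6
 x [ 0.218 -0.976  0.002] y [-0.974 -0.217 -0.06 ] z [ 0.059  0.011 -0.998]
 tool shift cm [-0.01  0.65 -0.34] turn [-0.06  -0.002 -0.004]
tcp px [376.22499313 189.26321287]
```

View pics/hov6.png

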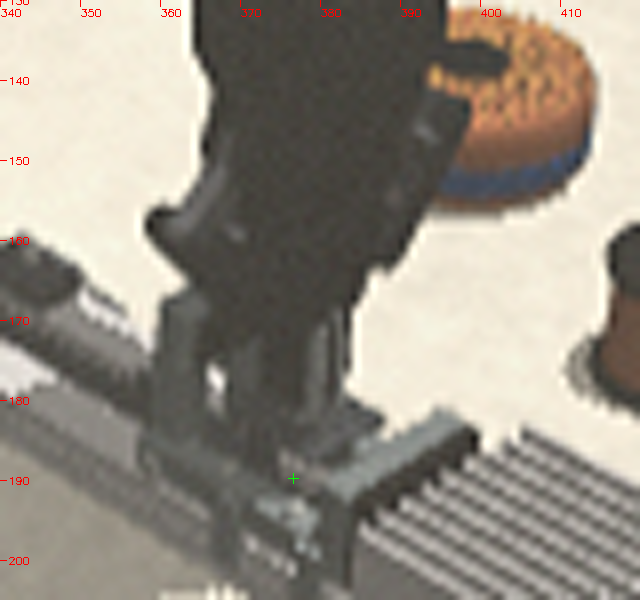

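move_arm:
  targets:
    - {"ax": -0.02, "ay": 0, "az": 0, "dx": 0, "dy": 0.5, "dz": 0.2, "claw": 0}
    - {"ax": -0.02, "ay": 0, "az": 0, "dx": 0, "dy": 0.6, "dz": 0.2, "claw": 0}
    - {"ax": -0.02, "ay": 0, "az": 0, "dx": 0, "dy": 0.6, "dz": 0.2, "claw": 0}
    - {"ax": -0.02, "ay": 0, "az": 0, "dx": 0, "dy": 0.6, "dz": 0.2, "claw": 0}
    - {"ax": -0.02, "ay": 0, "az": 0, "dx": 0, "dy": 0.6, "dz": 0.2, "claw": 0}
    - {"ax": -0.01, "ay": 0, "az": 0, "dx": 0, "dy": 0.6, "dz": 0.2, "claw": 0}
    - {"ax": -0.01, "ay": 0, "az": 0, "dx": 0, "dy": 0.6, "dz": 0.2, "claw": 0}
    - {"ax": -0.01, "ay": 0, "az": 0, "dx": 0, "dy": 0.6, "dz": 0.2, "claw": 0}
    - {"ax": -0.01, "ay": 0, "az": 0, "dx": 0, "dy": 0.6, "dz": 0.2, "claw": 0}
    - {"ax": -0.01, "ay": 0, "az": 0, "dx": 0, "dy": 0.6, "dz": 0.2, "claw": 0}

```text
t: 11.7
tcp_pos: [571.4, 166.8, 29.8]
orientation: [2.425, -1.946, -0.035]
force: [2.9, 1.4, 8.5]
width: -0.2
```

```bash
python3 w.py 13 0 30;python3 look.py hov7 325 130 95 75 8
```

```text
t 11.7 tcp [571.4 166.8  29.8] s -14.8 lat -0.2 F [2.9 1.4 8.5] w -0.2
 x [ 0.217 -0.976  0.003] y [-0.975 -0.216  0.039] z [-0.038 -0.011 -0.999]
 tool shift cm [-0.04 -2.78 -0.13] turn [ 0.039 -0.003 -0.005]
tcp px [366.51697223 183.56282094]
```

View pics/hov7.png

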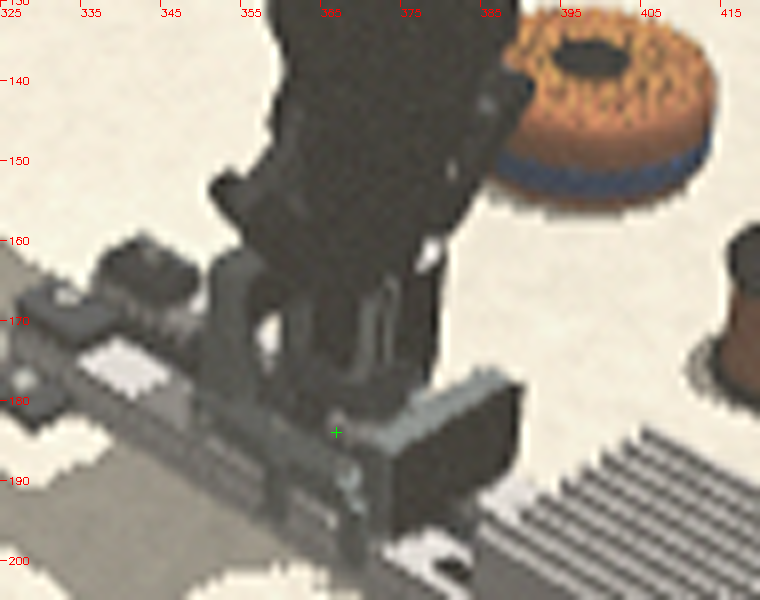

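move_arm:
  targets:
    - {"ax": 0.01, "ay": 0, "az": 0, "dx": 0, "dy": 0.6, "dz": 0.2, "claw": 0}
    - {"ax": 0.01, "ay": 0, "az": 0, "dx": 0, "dy": 0.6, "dz": 0.2, "claw": 0}
    - {"ax": 0, "ay": 0, "az": 0, "dx": 0, "dy": 0.6, "dz": 0.2, "claw": 0}
    - {"ax": 0, "ay": 0, "az": 0, "dx": 0, "dy": 0.6, "dz": 0.2, "claw": 0}
    - {"ax": -0.01, "ay": 0, "az": 0, "dx": 0, "dy": 0.6, "dz": 0.2, "claw": 0}
    - {"ax": 0, "ay": 0, "az": 0, "dx": 0, "dy": 0.6, "dz": 0.2, "claw": 0}
    - {"ax": -0.01, "ay": 0, "az": 0, "dx": 0, "dy": 0.6, "dz": 0.2, "claw": 0}
    - {"ax": 0, "ay": 0, "az": 0, "dx": 0, "dy": 0.6, "dz": 0.2, "claw": 0}
    - {"ax": -0.01, "ay": 0, "az": 0, "dx": 0, "dy": 0.6, "dz": 0.2, "claw": 0}
    - {"ax": 0, "ay": 0, "az": 0, "dx": 0, "dy": 0.6, "dz": 0.2, "claw": 0}

```text
t: 13.0
tcp_pos: [537.3, 158.9, 29.6]
orientation: [-2.447, 1.966, -0.01]
force: [3.1, 2.1, 10.6]
width: 0.0
```

```bash
python3 w.py 13 0 30;python3 look.py hov8 320 125 95 75 8
```

```text
t 13.0 tcp [537.3 158.9  29.6] s -49.8 lat -0.4 F [ 3.1  2.1 10.6] w 0.0
 x [ 0.216 -0.976  0.003] y [-0.976 -0.216 -0.006] z [ 0.006 -0.002 -1.   ]
 tool shift cm [-0.07 -6.28 -0.  ] turn [-0.006 -0.003 -0.006]
tcp px [357.06841381 177.99577733]
```

View pics/hov8.png

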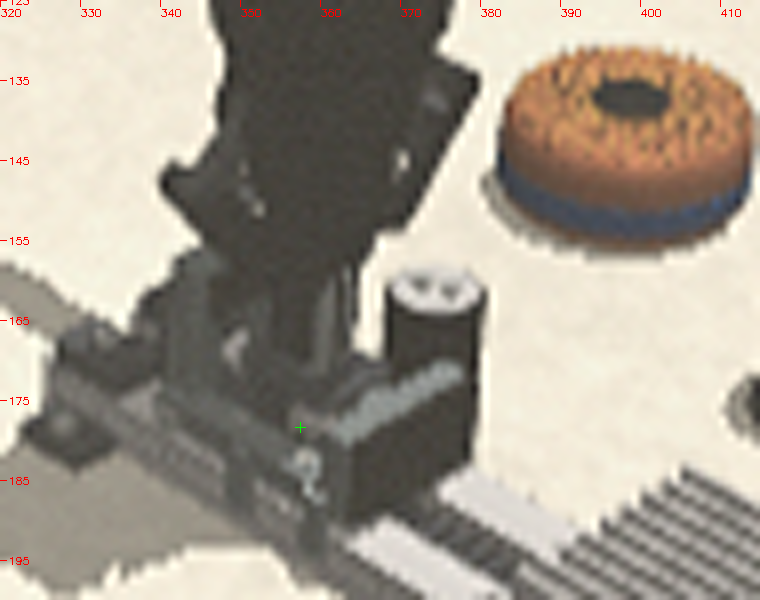

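move_arm:
  targets:
    - {"ax": 0, "ay": 0, "az": 0, "dx": 0, "dy": 0.6, "dz": 0.2, "claw": 0}
    - {"ax": 0, "ay": 0, "az": 0, "dx": 0, "dy": 0.6, "dz": 0.2, "claw": 0}
    - {"ax": 0, "ay": 0, "az": 0, "dx": 0, "dy": 0.6, "dz": 0.2, "claw": 0}
    - {"ax": -0.01, "ay": 0, "az": 0, "dx": 0, "dy": 0.5, "dz": 0.2, "claw": 0}
    - {"ax": 0, "ay": 0, "az": 0, "dx": 0, "dy": 0.5, "dz": 0.2, "claw": 0}
    - {"ax": -0.01, "ay": 0, "az": 0, "dx": 0, "dy": 0.5, "dz": 0.2, "claw": 0}
    - {"ax": 0, "ay": 0, "az": 0, "dx": 0, "dy": 0.5, "dz": 0.2, "claw": 0}
    - {"ax": -0.01, "ay": 0, "az": 0, "dx": 0, "dy": 0.4, "dz": 0.2, "claw": 0}
    - {"ax": 0, "ay": 0, "az": 0, "dx": 0, "dy": 0.4, "dz": 0.2, "claw": 0}
    - {"ax": 0, "ay": 0, "az": 0, "dx": 0, "dy": 0.4, "dz": 0.2, "claw": 0}

```text
t: 14.3
tcp_pos: [520.3, 154.9, 31.1]
orientation: [-2.422, 1.949, -0.047]
force: [4.6, 2.3, 8.7]
width: 0.2
```

```bash
python3 w.py 13 0 30;python3 look.py hov9 320 125 95 75 8
```

```text
t 14.3 tcp [520.3 154.9  31.1] s -67.3 lat -0.4 F [4.6 2.3 8.7] w 0.2
 x [ 0.214 -0.977  0.004] y [-0.976 -0.214 -0.044] z [ 0.044  0.006 -0.999]
 tool shift cm [-0.11 -8.01  0.46] turn [-0.044 -0.004 -0.008]
tcp px [352.75951669 174.95361923]
```

View pics/hov9.png

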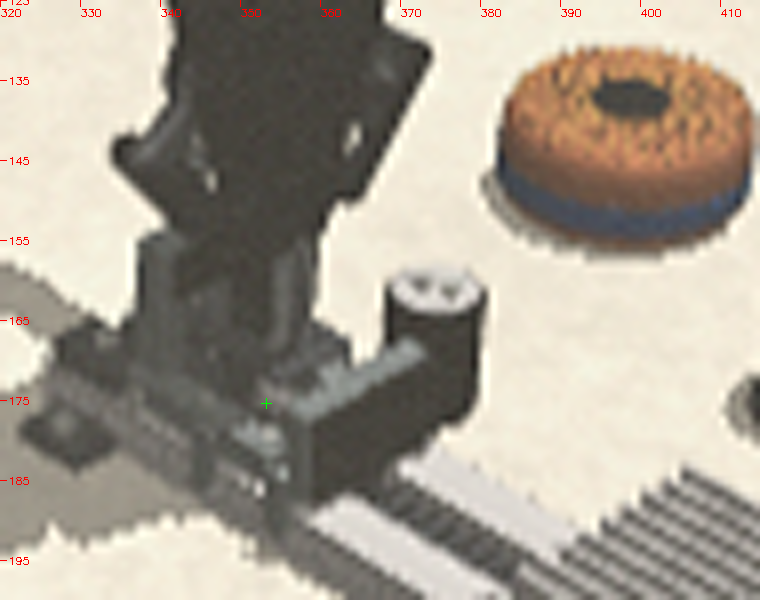

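```bash
python3 - <<'E'
from w import *
s=dict(np.load("hov9.npz"))
for p in((384.5,193),(400,183.5),(356.8,176.8),(371.3,168.2)):
    q=onz(s,*p,60.5);print(q.round(1),((q[:2]-m)@d).round(1),((q[:2]-m)@n).round(1))
E
```

```text
[658.9 158.3  60.5] 68.7 -27.8
[646.5 215.8  60.5] 69.3 30.9
[567.2 136.4  60.5] -25.6 -28.9
[553.1 191.9  60.5] -27.1 28.3
```

move_arm:
  targets:
    - {"ax": -0.02, "ay": 0, "az": 0, "dx": 0, "dy": 0.6, "dz": 0.25, "claw": 0}
    - {"ax": -0.02, "ay": 0, "az": 0, "dx": 0, "dy": 0.6, "dz": 0.25, "claw": 0}
    - {"ax": -0.02, "ay": 0, "az": 0, "dx": 0, "dy": 0.6, "dz": 0.25, "claw": 0}
    - {"ax": -0.01, "ay": 0, "az": 0, "dx": 0, "dy": 0.6, "dz": 0.25, "claw": 0}
    - {"ax": -0.01, "ay": 0, "az": 0, "dx": 0, "dy": 0.6, "dz": 0.25, "claw": 0}
    - {"ax": -0.01, "ay": 0, "az": 0, "dx": 0, "dy": 0.6, "dz": 0.25, "claw": 0}
    - {"ax": -0.01, "ay": 0, "az": 0, "dx": 0, "dy": 0.6, "dz": 0.25, "claw": 0}
    - {"ax": -0.01, "ay": 0, "az": 0, "dx": 0, "dy": 0.6, "dz": 0.25, "claw": 0}
    - {"ax": -0.01, "ay": 0, "az": 0, "dx": 0, "dy": 0.6, "dz": 0.25, "claw": 0}
    - {"ax": -0.01, "ay": 0, "az": 0, "dx": 0, "dy": 0.6, "dz": 0.25, "claw": 0}

```text
t: 15.6
tcp_pos: [514.5, 153.2, 34.2]
orientation: [-2.43, 1.964, -0.029]
force: [5.6, 3.4, 9.2]
width: -0.2
```

```bash
python3 w.py 13 0 30;python3 look.py hov10 320 125 95 75 8
```

```text
t 15.6 tcp [514.5 153.2  34.2] s -73.3 lat -0.8 F [5.6 3.4 9.2] w -0.2
 x [ 0.21  -0.978  0.004] y [-0.977 -0.21  -0.025] z [ 0.025  0.002 -1.   ]
 tool shift cm [-0.19 -8.61  0.64] turn [-0.025 -0.004 -0.012]
tcp px [351.10123135 173.18463051]
```

View pics/hov10.png

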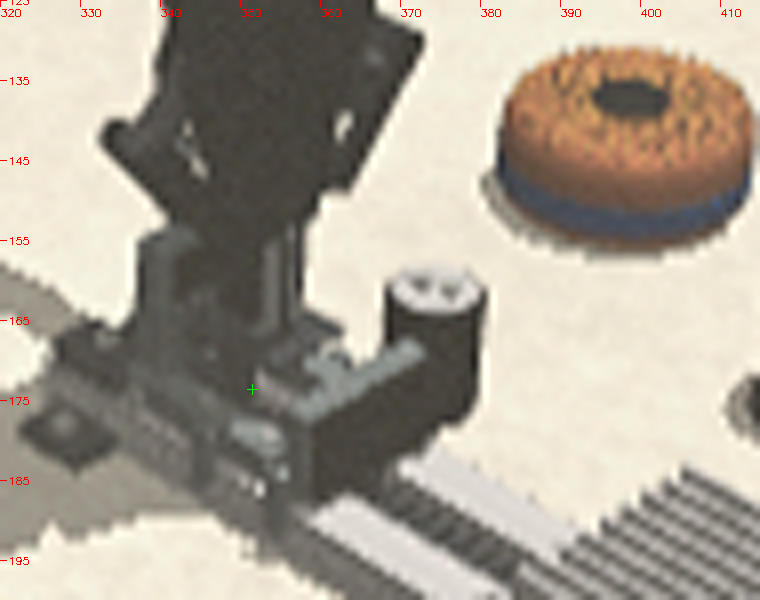

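move_arm:
  targets:
    - {"ax": -0.01, "ay": 0, "az": 0, "dx": 0, "dy": 0, "dz": 0.4, "claw": 0}
    - {"ax": -0.01, "ay": 0, "az": 0, "dx": 0, "dy": 0, "dz": 0.4, "claw": 0}
    - {"ax": -0.01, "ay": 0, "az": 0, "dx": 0, "dy": 0.1, "dz": 0.4, "claw": 0}
    - {"ax": -0.01, "ay": 0, "az": 0, "dx": 0, "dy": 0.2, "dz": 0.4, "claw": 0}
    - {"ax": -0.01, "ay": 0, "az": 0, "dx": 0, "dy": 0.3, "dz": 0.4, "claw": 0}
    - {"ax": -0.01, "ay": 0, "az": 0, "dx": 0, "dy": 0.4, "dz": 0.4, "claw": 0}
    - {"ax": -0.01, "ay": 0, "az": 0, "dx": 0, "dy": 0.5, "dz": 0.4, "claw": 0}
    - {"ax": -0.01, "ay": 0, "az": 0, "dx": 0, "dy": 0.5, "dz": 0.4, "claw": 0}
    - {"ax": -0.01, "ay": 0, "az": 0, "dx": 0, "dy": 0.6, "dz": 0.4, "claw": 0}
    - {"ax": -0.01, "ay": 0, "az": 0, "dx": 0, "dy": 0.6, "dz": 0.4, "claw": 0}

```text
t: 16.9
tcp_pos: [519.1, 154.2, 29.4]
orientation: [2.437, -1.972, -0.0]
force: [2.6, 1.2, 17.0]
width: -0.1
```

```bash
python3 w.py 13 0 30;python3 look.py hov11 320 125 95 75 8
```

```text
t 16.9 tcp [519.1 154.2  29.4] s -68.6 lat -0.8 F [ 2.6  1.2 17. ] w -0.1
 x [ 0.209 -0.978  0.004] y [-0.978 -0.209  0.006] z [-0.005 -0.005 -1.   ]
 tool shift cm [-0.19 -8.16 -0.1 ] turn [ 0.006 -0.004 -0.013]
tcp px [352.2401693  175.29761551]
```

View pics/hov11.png

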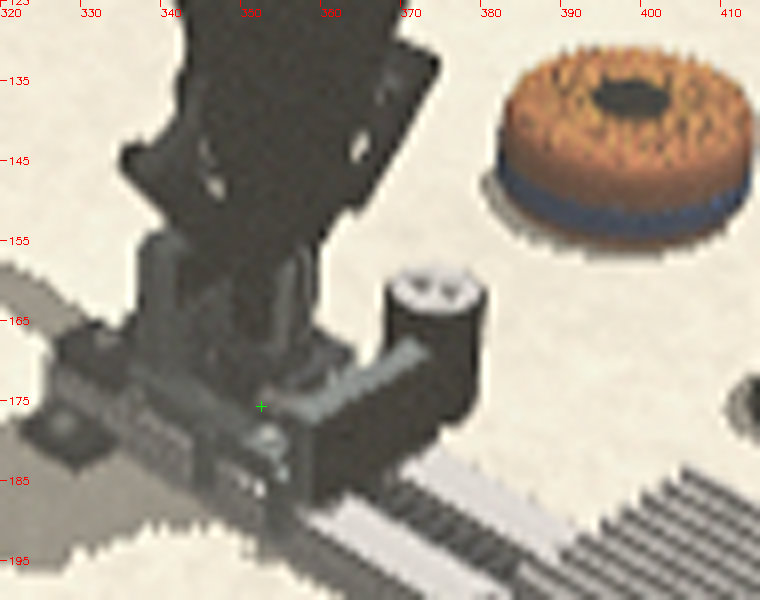

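move_arm:
  targets:
    - {"ax": 0, "ay": 0, "az": 0, "dx": 0, "dy": 0.7, "dz": 0.4, "claw": 0}
    - {"ax": 0, "ay": 0, "az": 0, "dx": 0, "dy": 0.7, "dz": 0.4, "claw": 0}
    - {"ax": 0, "ay": 0, "az": 0, "dx": 0, "dy": 0.7, "dz": 0.4, "claw": 0}
    - {"ax": -0.01, "ay": 0, "az": 0, "dx": 0, "dy": 0.7, "dz": 0.4, "claw": 0}
    - {"ax": 0, "ay": 0, "az": 0, "dx": 0, "dy": 0.7, "dz": 0.4, "claw": 0}
    - {"ax": -0.01, "ay": 0, "az": 0, "dx": 0, "dy": 0.7, "dz": 0.4, "claw": 0}
    - {"ax": 0, "ay": 0, "az": 0, "dx": 0, "dy": 0.7, "dz": 0.4, "claw": 0}
    - {"ax": -0.01, "ay": 0, "az": 0, "dx": 0, "dy": 0.7, "dz": 0.4, "claw": 0}
    - {"ax": 0, "ay": 0, "az": 0, "dx": 0, "dy": 0.7, "dz": 0.4, "claw": 0}
    - {"ax": 0, "ay": 0, "az": 0, "dx": 0, "dy": 0.7, "dz": 0.4, "claw": 0}

```text
t: 18.2
tcp_pos: [520.8, 154.5, 30.4]
orientation: [-2.371, 1.928, -0.111]
force: [5.7, 3.5, 14.1]
width: 0.1
```

```bash
python3 w.py 13 0 30;python3 look.py hov12 320 125 95 75 8
```

```text
t 18.2 tcp [520.8 154.5  30.4] s -66.9 lat -1.0 F [ 5.7  3.5 14.1] w 0.1
 x [ 0.203 -0.979  0.004] y [-0.973 -0.203 -0.11 ] z [ 0.109  0.019 -0.994]
 tool shift cm [-0.24 -7.93  0.92] turn [-0.11  -0.005 -0.018]
tcp px [352.71116004 175.30503857]
```

View pics/hov12.png

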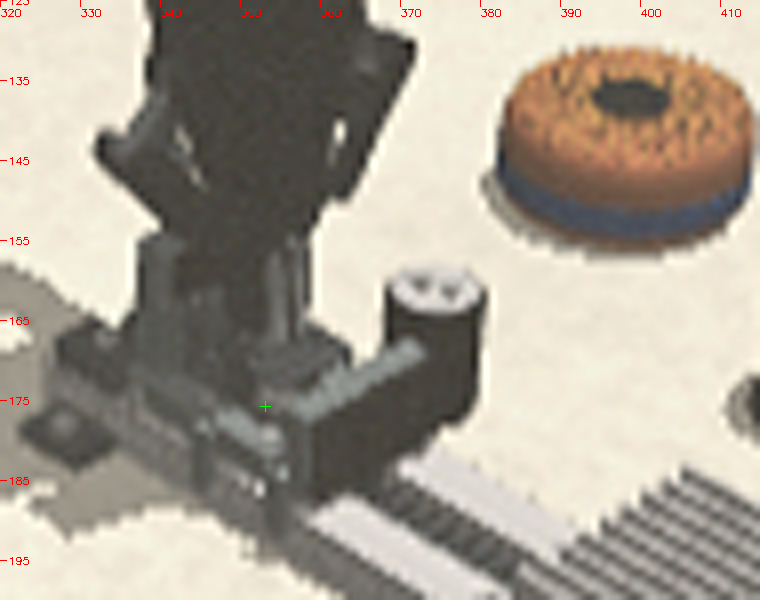

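move_arm:
  targets:
    - {"ax": -0.03, "ay": 0, "az": 0, "dx": 0, "dy": -0.1, "dz": -0.4, "claw": 0}
    - {"ax": -0.03, "ay": 0, "az": 0, "dx": 0, "dy": -0.1, "dz": -0.4, "claw": 0}
    - {"ax": -0.03, "ay": 0, "az": 0, "dx": 0, "dy": -0.1, "dz": -0.5, "claw": 0}
    - {"ax": -0.02, "ay": 0, "az": 0, "dx": 0, "dy": 0, "dz": -0.6, "claw": 0}
    - {"ax": 0, "ay": 0, "az": 0, "dx": 0, "dy": 0, "dz": -1.0, "claw": 0}
    - {"ax": 0, "ay": 0, "az": 0, "dx": 0, "dy": 0, "dz": -2.0, "claw": 0}
    - {"ax": 0, "ay": 0, "az": 0, "dx": 0, "dy": 0, "dz": -3.0, "claw": 0}
    - {"ax": 0, "ay": 0, "az": 0, "dx": 0, "dy": 0, "dz": -4.0, "claw": 0}
    - {"ax": 0, "ay": 0, "az": 0, "dx": 0, "dy": 0, "dz": -4.0, "claw": 0}
    - {"ax": 0, "ay": 0, "az": 0, "dx": 0, "dy": 0, "dz": -3.0, "claw": 0}

```text
t: 19.5
tcp_pos: [506.2, 152.3, 210.6]
orientation: [2.405, -1.955, -0.046]
force: [0.2, -0.9, -0.5]
width: -0.2
```

```bash
python3 w.py 13 0 30;python3 look.py hov13 320 125 130 125 6
```

```text
t 19.5 tcp [506.2 152.3 210.6] s -81.5 lat 0.1 F [ 0.2 -0.9 -0.5] w -0.2
 x [ 0.204 -0.979  0.003] y [-0.978 -0.204  0.051] z [-0.049 -0.014 -0.999]
 tool shift cm [ -0.21 -10.36  17.56] turn [ 0.051 -0.003 -0.018]
tcp px [352.25667863 112.09980221]
```

View pics/hov13.png

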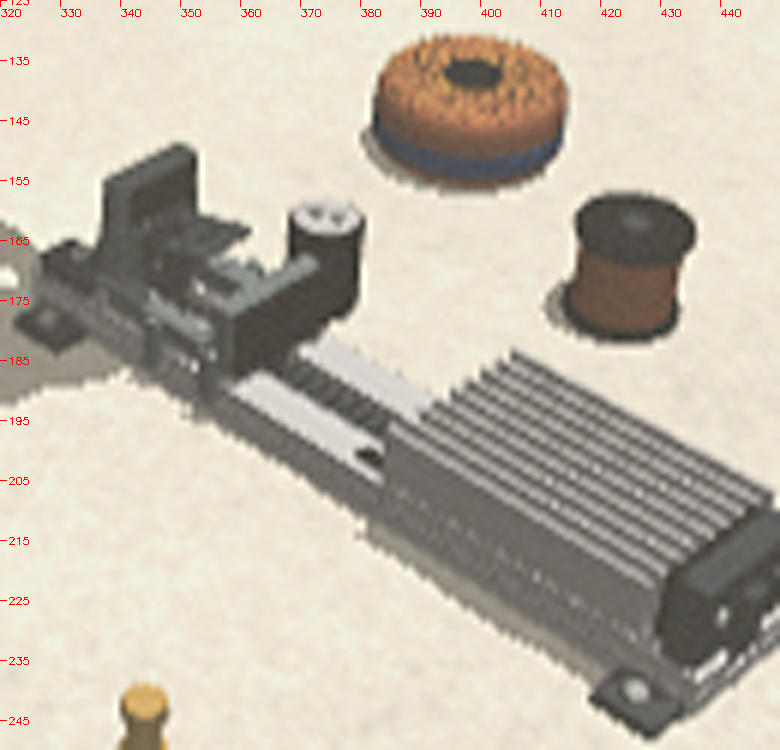

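move_arm:
  targets:
    - {"ax": 0.03, "ay": 0, "az": 0, "dx": 2, "dy": 0, "dz": -0.5, "claw": 0}
    - {"ax": 0.02, "ay": 0, "az": 0, "dx": 4, "dy": 0, "dz": 0, "claw": 0}
    - {"ax": 0, "ay": 0, "az": 0, "dx": 5, "dy": 0, "dz": 0, "claw": 0}
    - {"ax": 0, "ay": 0, "az": 0, "dx": 5, "dy": 0, "dz": 0, "claw": 0}
    - {"ax": 0, "ay": 0, "az": 0, "dx": 5, "dy": 0, "dz": 0, "claw": 0}
    - {"ax": 0, "ay": 0, "az": 0, "dx": 5, "dy": 0, "dz": 0, "claw": 0}
    - {"ax": 0, "ay": 0, "az": 0, "dx": 5, "dy": 0, "dz": 0, "claw": 0}
    - {"ax": 0, "ay": 0, "az": 0, "dx": 3, "dy": 0, "dz": 0, "claw": 0}
    - {"ax": 0, "ay": 0, "az": 0, "dx": 0, "dy": 0, "dz": 0, "claw": 0}
    - {"ax": 0, "ay": 0, "az": 0, "dx": 0, "dy": 0, "dz": 0, "claw": 0}

```text
t: 20.8
tcp_pos: [570.3, -186.6, 212.1]
orientation: [2.438, -1.976, -0.017]
force: [-0.6, -0.0, 0.1]
width: 0.2
```

```bash
python3 w.py; python3 look.py finT 225 112 75 150 5 top;python3 look.py finS 325 140 65 60 11; python3 - <<'E'
from h import *
a=np.load("top0.npz")["pixels"].astype(int);b=np.load("finT.npz")["pixels"].astype(int)
cv2.imwrite("pics/fulltop.png",cv2.convertScaleAbs(b[:,:,::-1].astype(np.uint8),alpha=1.8))
E
```

```text
t 20.8 tcp [ 570.3 -186.6  212.1] s -94.2 lat -344.6 F [-0.6 -0.   0.1] w 0.2
 x [ 0.207 -0.978 -0.006] y [-0.978 -0.207  0.009] z [-0.011  0.004 -1.   ]
tcp px [413.05065416 210.15926153]
tcp px [226.83826268 162.65948081]
```

View pics/finT.png

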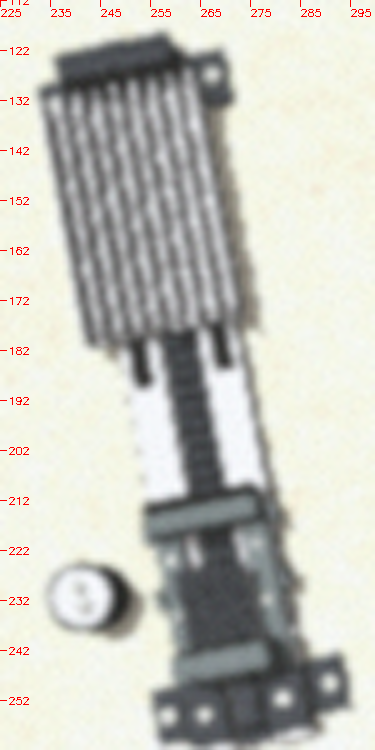

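View pics/finS.png

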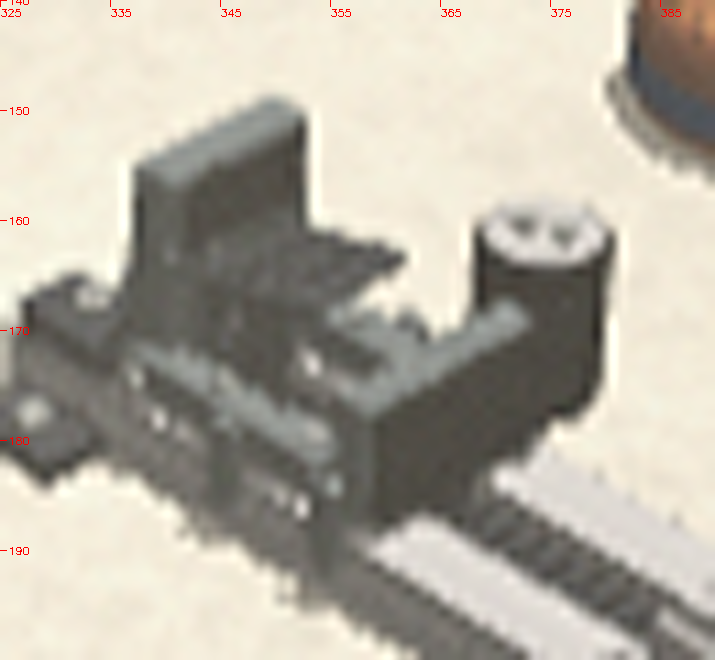

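View pics/fulltop.png

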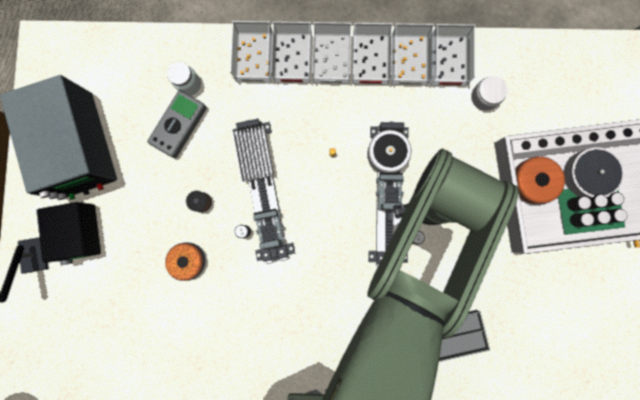

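```bash
python3 -c "
from cell import close_job,sense
print(sense()['force']);print(close_job())"
```

```text
[-0.7074469  -0.65252213 -0.49147962]
the job is handed in; nothing more can be done
None
```

The heat sink is freed: its clamp (the left one) has the sliding jaw back at the end stop, the paddle is up again, and the arm is drawn clear. I handed the job in at about 21 s.

**What I did:** With the fingers shut I pressed the paddle fully down and slid the jaw back with the paddle held. I then let the paddle spring up, lifted straight off, and moved the arm about 0.35 m to the right at about 210 mm height.

**Last checks:**
- **Jaw travel:** It came out at about 88 mm in the top view and about 95 mm in the scene view, against the expected 90 mm. The jaw tail looks butted against the end block. A further push of about 7 N with the paddle down did not move it.
- **Paddle and heat sink:** The paddle is visibly up, and the heat sink is in place.
- **Bystanders:** Those in view (capacitor by the heat sink's clamp, toroid, spool, binding post) look where they stood. I did not measure them. The arm hides part of the right side in the last top view, so I could not clearly see the nut driver or the capacitor by the can's clamp.
- **Can clamp:** The can and its jaw look unchanged, though the arm hides part of the bed.
- **Forces:** The highest I read was about 17 N, and it is near zero now.

**What disagreed:**
- **Fingertip height:** The visible fingertips sat about 20 mm above the reported TCP height, so I pressed by force and pictures rather than by that number.
- **Push point:** The jaw moved mostly by the finger's grip on the paddle, with no clear contact on the horn.

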